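# Set a brass bar against the fence and stop of a saw vice

### The arm

A 7-joint arm with a two-finger parallel gripper is mounted at the origin on the work surface. World frame = base frame: x ahead of the robot, y to its left, z up, the work surface at z = 0. Lengths are in m, angles in rad, forces in N, time in s.
With the tool pointing down it reaches from about 0.4 to 0.875 m from the base axis. Payload 6.5 kg.
Tool frame: the origin (TCP) lies at the very end of the fingers, on their centre line; the grasp point (between the pads) lies 19 mm behind it (env.tcp_to_grasp is the distance from the TCP to the grasp point, in m); z points along the fingers, y is the direction in which the jaws open and shut (so a half turn about z gives the same grasp; the last joint's range is limited). The gripper opens to 85 mm and grips with 20 to 120 N. Pads are 22 mm wide; open, the fingers measure 114 mm over their backs; the gripper's body (76 mm by 85 mm) begins 54 mm behind the grasp point. The pads swing forward as they close: fully open they stand 13 mm farther back than shut.
Start: joints at [-1.211, 0.536, -0.004, 1.538, 0.003, 1.067, -0.071], TCP at [0.268, 0.592, 0.211] pointing down, gripper open.
Joint ranges: [-2.7, 2.7], [-0.37, 2.16], [-1.27, 1.26], [0.24, 2.4], [-1.31, 4.45], [0.19, 1.91], [-2.76, 2.76]. Speed limits (rad/s): [2.39, 2.39, 3.14, 3.14, 3.14, 3.14, 3.14].

### API

Orientations are given as a unit quaternion [x, y, z, w].
In Python, from workcell import telemetry, snapshot, job_done, spot_in, silhouettes, env gives the robot as it stands.
- The arm moves only by the tool drive_tool, never from a script. Its arguments are lists of equal length, an entry for each row: "gripper": the opening, from 0 (shut) to 1 (fully open); "translation": the shift along the tool's x, y, z normalised to -1 to 1, where 1 is 500 mm, a list of three; "yaw": the turn about the tool's z normalised to -1 to 1, where 1 is pi/4 rad. In form: {"gripper": [gripper, ...], "translation": [[dx, dy, dz], ...], "yaw": [yaw, ...]}. A call has 1 to 10 rows; each row shifts and turns the commanded pose from where the row before left it, along the tool's axes as they then stand; what a row does not reach is not made up. A row lasts 1/10 s, in which the tool goes at most 50 mm and 8.59 degrees, less where a joint would pass 70% of its speed; a pose out of reach is approached as far as the arm can. A call with a number of a shift or a turn outside -1 to 1 is refused whole. A call with a gripper value outside its range is refused whole. The fingers move at their own pace and stop on an object; the grip force is fixed at half the most. Time passes only in rows, so rows that do not move let the fingers close. It gives the time, the measured TCP pose, the force and the opening at its end, in the units of the state.
- telemetry.get_state(): the state, without advancing time (a new reading comes with each control period).
- snapshot(name): name is "scene" or "side" or "wrist"; returns a dict with "pixels" (480x640x3 uint8, blue, green, red), "range_z" (480x640 float32, m along the optical axis (not along the pixel's ray), 0 where there is no reading), "fx", "fy", "cx", "cy" (pixels), "distortion" ([k1, k2, p1, p2, k3] as OpenCV has them; the pictures are not rectified), "R" (3x3) and "t" (3): a world point X has camera coordinates R X + t; the wrist camera has in their place "tool_from_camera" (4x4, takes a point from camera to tool coordinates, whose origin is the TCP and whose axes are the flange's). Camera axes: x right, y down, z forward; pixel columns grow to the right and rows downward; lengths in m; the calibration is good to about 2 mm. A picture is of the moment at which its call begins: read the wrist's pose just before it.
- job_done(): hands the job in, once; it reports no verdict.
Trained networks look in the newest picture that a camera, given by its name, has taken for a name from the list of things; names that differ only in an ending like _2 or _b are one class to them, and where a whole thing is asked for, a point or a joint stands for the part that bears it (a point fixed in the world has none). Each returns a list of dicts, best first, with "p" (0 to 1); they miss things now and then, are a little off and sometimes report something else, mostly with a low value. They report only what shows in the picture. A call takes as long as a camera call. They do not tell look-alikes from the thing itself.
- spot_in(camera, name): "position" ([column, row] as shares, 0 to 1, of the picture: columns of its width, rows of its height, amid what is visible of it).
- silhouettes(camera, name): "pixels" (480x640 bool, what is visible of it) and "position" ([column, row] as shares, 0 to 1, of the picture: columns of its width, rows of its height, amid what is visible of it).
The state is a dict: "clock": time; "joint_pos": joint angles; "dq": joint speeds; "joint_torque": joint torques, N m; "tool_pos": TCP position; "eef_rot": TCP orientation; "contact_force": force on the tool from outside, world axes, zero at the start; "moment": the same for the moment, N m; "width": opening from 0.0 (shut) to 1.0 (fully open).
Only numpy, scipy, OpenCV 4.12 (cv2) and the standard library are available. Lean on these libraries where they do the work, as an engineer would, in place of code of your own. Each camera call takes 0.05 s, during which the arm holds its last target. There are 200 camera calls.

### The job

Get the brass bar ready for sawing by pushing only, with the fingers never gripping or lifting anything: push the bar flush against the saw vice's long steel rear fence and along it to the robot's left until its end butts against the red length stop, and push the blue sliding jaw forward until it rests against the bar. The stop is already clamped at the right length, so do not shift it, and leave the other things on the bench and on the vice where they are. Finish with the hand clear.

Things in the scene. Friction and masses are not known exactly. Their poses are not given: they have to be found in the camera images.
- bed: the saw vice, fixed to the bench: a flat grey plate 300 (its x) by 440 (its y) and 20 mm thick with a bright steel fence along its far side. Origin: centre of its underside, on the bench; x points away from the robot towards the fence, y to the left along the fence. The fence stands 45 mm high above the plate; its smooth face is at x = +75 mm and it runs from y = -135 to +165 mm. A dark blade slot is only painted: it catches nothing. The vice's place and yaw vary.
- bar: loose brass bar, 30 (its x) by 140 (its y, lengthwise) by 22 mm high, 0.6 to 0.95 kg, lying flat on the vice plate between jaw and fence, up to 13 degrees askew; at the start at least 45 mm are free between the middle of its near side and the jaw, and 20 mm or more to the fence. Origin: centre of its underside. Its y axis points roughly along the vice's y. It slides on the plate with about 3 to 7 N.
- bar_lead (a point): centre of the bar's left (+y) end face, 11 mm above the plate; this end goes against the stop
- bar_tail (a point): centre of the bar's right (-y) end face, 11 mm above the plate; nothing stands to its right on the plate along the fence
- stop_face (a point): centre of the flat right-hand (-y) face of the red length stop, a block 34 mm wide (vice x, reaching from 2 mm in front of the fence forwards), 22 mm thick and 59 mm high above the plate, clamped over the fence, with a black knob whose top is 80 mm above the plate. The point is 15 mm above the plate and 19 mm in front of the fence. It is 72 to 122 mm left of the vice's centre. It slips only under some 70 N.
- jaw_face (a point): centre of the front (+x) face of the blue sliding jaw, a block 28 thick (vice x) by 90 wide (vice y) by 39 mm high on the plate, with its top 60 mm above the bench; the point is 20 mm above the plate. The jaw slides along the vice's x only, stays where it is left and takes about 3 N to push. It starts wide open, 135 to 145 mm from the fence.
- jaw_back (a point): centre of the rear (-x) face of the blue jaw, 20 mm above the plate: push here. The jaw's axes are the vice's.
- brass_round: bystander: brass round, 38 mm across, 28 mm high, on the near right corner of the vice plate; origin centre of underside
- steel_round: bystander: steel round, 32 mm across, 40 mm high, on the near left corner of the vice plate; origin centre of underside
- offcut: bystander: brass offcut 30 x 34 x 22 mm at the left end of the vice plate; origin centre of underside
- oil_bottle: bystander: white oil bottle, 60 mm across, 160 mm high, on the bench to the left; origin centre of underside
- screw_jar: bystander: glass jar with dark lid, 70 mm across, 90 mm high, on the bench to the left; origin centre of underside
- hammer: bystander: hammer lying on the bench to the right
- bench_brush: bystander: bench brush lying on the bench to the left
Not all that is in view belongs to the job. Of the things shaped like the bar, the brass one is meant.

How it is judged:
By the outcome, as a careful person would: the job done as asked, in the order asked, and still so for the second after the job is handed in, with the robot touching nothing.
It also fails if it takes over 69 s, if anything falls off the work surface, if the arm or the gripper's body presses on something with over 40 N, if the wrist force passes 120 N, or if a joint passes its speed limit or range.

## Working session

There is one attempt and no reset: what is moved stays moved. The work goes in short steps, Python scripts to look and compute and a tool call to move; the robot and the scene stay as the last step left them, time stands still between calls to the robot, and variables do not carry over. Pictures are saved under pics/ and viewed, about 8 in all and at most 12, crops included, and the job is handed in when it is done.

Besides the shell and the picture viewer there is one more tool, called after "Call:" by a JSON object that holds its "op" and its "data". drive_tool: Moves the arm, as the interface text tells. Scaled input: -1 to 1 covers 500 mm each way for a shift and pi/4 rad each way for a turn. Its arguments: {"type":"object","properties":{"gripper":{"type":"array"},"translation":{"type":"array"},"yaw":{"type":"array"}},"required":["gripper","translation","yaw"]}

```bash
ls; mkdir -p pics
cat > h.py <<'E'
import numpy as np, cv2
from workcell import telemetry, snapshot, job_done, spot_in, silhouettes, env
def pts(s,mask):
    v,u=np.nonzero(mask&(s["range_z"]>0)); z=s["range_z"][v,u]
    K=np.array([[s["fx"],0,s["cx"]],[0,s["fy"],s["cy"]],[0,0,1]])
    n=cv2.undistortPoints(np.stack([u,v],1).astype(float).reshape(-1,1,2),K,np.array(s["distortion"])).reshape(-1,2)
    P=np.c_[n*z[:,None],z]
    return (P-np.array(s["t"]))@np.array(s["R"]), np.c_[u,v]
E
python3 - <<'E'
from h import *
st=telemetry.get_state(); print({k:np.round(v,3) for k,v in st.items()})
for c in ["scene","side"]:
    s=snapshot(c); cv2.imwrite(f"pics/{c}0.png",s["pixels"])
    for n in ["bed","bar","stop_face","jaw_face","brass_round","steel_round","offcut"]:
        for d in silhouettes(c,n)[:3]:
            P,_=pts(s,d["pixels"])
            if len(P): print(c,n,round(d["p"],2),np.round(np.array(d["position"])*[640,480]),len(P),np.round(np.median(P,0),3),np.round(np.percentile(P,98,axis=0),3),np.round(np.percentile(P,2,axis=0),3))
E
```

```text
pics
{'clock': np.float64(0.0), 'joint_pos': array([-1.211,  0.537, -0.004,  1.539,  0.003,  1.067, -0.071]), 'dq': array([ 0.001,  0.001, -0.   , -0.   , -0.001, -0.   , -0.   ]), 'joint_torque': array([-0.0000e+00, -5.8341e+01,  1.0490e+00, -2.5911e+01,  1.2000e-02,
        9.0000e-03,  0.0000e+00]), 'tool_pos': array([0.268, 0.591, 0.21 ]), 'eef_rot': array([ 0.211,  0.977, -0.001, -0.   ]), 'contact_force': array([-0.283, -0.55 ,  0.712]), 'moment': array([-0.049,  0.016,  0.007]), 'width': np.float64(1.0)}
scene bed 0.59 [308. 297.] 17577 [0.631 0.006 0.02 ] [0.745 0.219 0.067] [ 0.451 -0.204  0.01 ]
scene bed 0.53 [309. 254.] 645 [0.525 0.003 0.056] [0.531 0.047 0.063] [ 0.502 -0.04   0.021]
scene bar 0.9 [211. 196.] 371 [ 0.276 -0.24   0.021] [ 0.335 -0.226  0.024] [ 0.199 -0.257  0.007]
scene bar 0.7 [480. 199.] 466 [0.348 0.521 0.017] [0.415 0.565 0.022] [0.286 0.478 0.001]
scene bar 0.66 [367. 196.] 503 [0.303 0.201 0.02 ] [0.353 0.258 0.024] [ 0.242  0.151 -0.002]
scene stop_face 0.64 [365. 288.] 295 [0.667 0.116 0.078] [0.692 0.129 0.101] [0.628 0.108 0.038]
scene jaw_fac
[... 571 characters left out ...]
 -0.215  0.006]
side bar 0.9 [333. 353.] 986 [ 0.257 -0.251  0.022] [ 0.327 -0.227  0.027] [ 0.191 -0.262  0.002]
side bar 0.74 [225. 255.] 671 [0.287 0.198 0.021] [0.341 0.247 0.027] [0.234 0.149 0.003]
side bar 0.58 [380. 244.] 605 [ 0.599 -0.057  0.04 ] [0.626 0.017 0.046] [ 0.586 -0.117  0.022]
side stop_face 0.8 [349. 203.] 324 [0.64  0.112 0.071] [0.683 0.129 0.102] [0.621 0.104 0.028]
side jaw_face 0.78 [340. 247.] 590 [ 0.5   -0.004  0.051] [0.529 0.068 0.064] [ 0.493 -0.043  0.022]
side brass_round 0.57 [383. 283.] 254 [ 0.494 -0.176  0.045] [ 0.517 -0.152  0.052] [ 0.483 -0.19   0.02 ]
side steel_round 0.46 [291. 225.] 174 [0.48  0.161 0.05 ] [0.498 0.18  0.064] [0.469 0.151 0.024]
```

Run:
```python
import cv2
a=cv2.imread("pics/scene0.png");b=cv2.imread("pics/side0.png")
cv2.imwrite("pics/crop0.png",cv2.resize(a[215:375,190:430],(800,533),interpolation=cv2.INTER_CUBIC))
```

```text
(no output)
```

View pics/scene0.png

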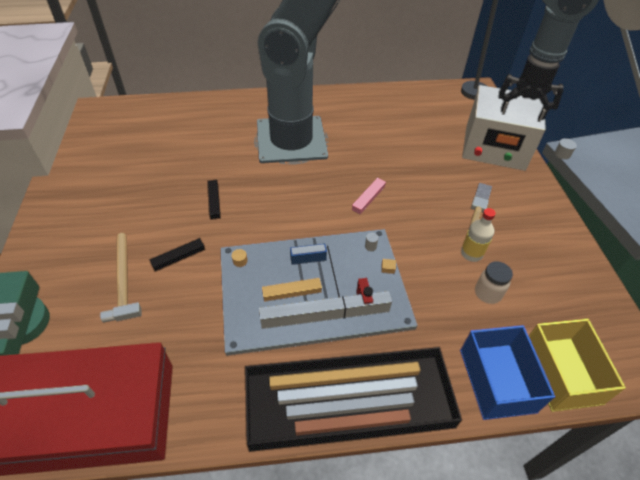

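View pics/side0.png

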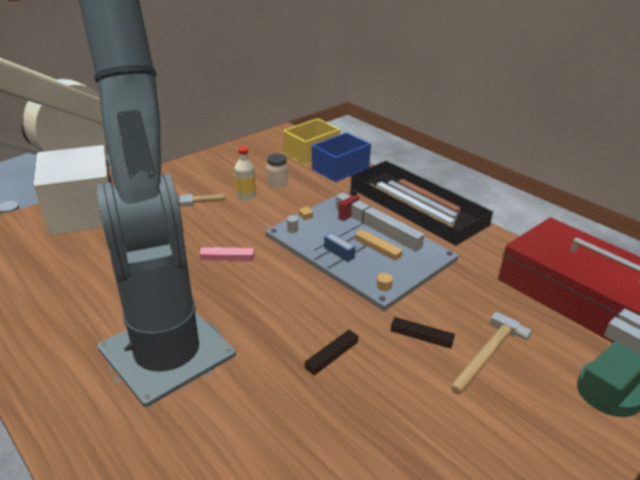

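View pics/crop0.png

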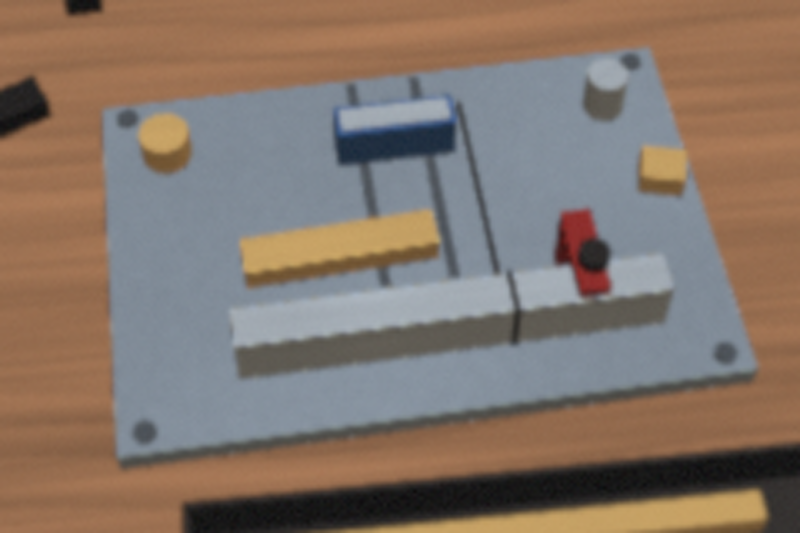

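The brass bar on the vice plate, at scene (292,289), is the one meant: brass, on the plate, between the jaw (309,254) and the fence. Its look-alikes are the pink bar (369,195), the black bars (214,198) and (178,254), and the tray stock around (345,376). In the crop the stop is red with a black knob, at about (365,289). Next I'll measure the vice pose.

```bash
cat >> h.py <<'E'
def rect(P):
    P=P[:,:2].astype(np.float32)
    (c,wh,a)=cv2.minAreaRect(P*1000); return np.round(c,1),np.round(wh,1),round(a,2)
def near(s):
    return pts(s,np.ones(s["range_z"].shape,bool))
def towards(target,ang=None):
    "tool-frame shift [normalised] to world target; ang = desired world angle (deg) of tool y"
    from scipy.spatial.transform import Rotation as Ro
    st=telemetry.get_state(); R=Ro.from_quat(st["eef_rot"]).as_matrix()
    d=R.T@(np.array(target)-st["tool_pos"])/0.5
    a=np.degrees(np.arctan2(R[1,1],R[0,1]))
    print("shift",np.round(d,4),"tool y angle",round(a,2),"yaw",None if ang is None else round(-(ang-a)/45,4))
E
python3 - <<'E'
from h import *
for c in ["scene","side"]:
    s=snapshot(c); P,uv=near(s)
    bgr=s["pixels"][uv[:,1],uv[:,0]].astype(float)
    inx=(P[:,0]>.42)&(P[:,0]<.8)&(abs(P[:,1])<.25)
    f=inx&(P[:,2]>.061)&(P[:,2]<.070)&(P[:,0]>.6)
    # fence top: fit
    Q=P[f]; print(c,"fence",len(Q),rect(Q))
    b=inx&(P[:,2]>.039)&(P[:,2]<.046)&(bgr[:,2]-bgr[:,0]>50)&(P[:,0]>.55)&(P[:,0]<.66)&(P[:,1]<.1)
    print("bar",rect(P[b]), b.sum())
    pl=inx&(P[:,2]>.015)&(P[:,2]<.025); print("plate",rect(P[pl]))
    j=inx&(P[:,2]>.055)&(P[:,2]<.065)&(P[:,0]<.56)&(abs(P[:,1])<.1);print("jaw",rect(P[j]))
towards([.56,0,.40],92)
E
```

```text
scene fence 1465 (array([665.4,  26.2]), array([ 65.9, 299.9]), 2.8)
bar (array([611.5, -44.9]), array([ 32.9, 139.1]), 4.66) 540
plate (array([592.6,   8. ]), array([304.2, 441.5]), 2.71)
jaw (array([514.6,   4.2]), array([29.9, 89.5]), 1.49)
side fence 693 (array([660.2,  24.2]), array([ 76. , 306.7]), 4.73)
bar (array([605.4, -47.7]), array([ 38.3, 143.1]), 6.09) 351
plate (array([622.7,  12.4]), array([377.1, 456.1]), 2.99)
jaw (array([509.9,   2.5]), array([35.2, 97.4]), 0.09)
shift [-1.02   -0.8374 -0.378 ] tool y angle 65.61 yaw -0.5865
```

Call:
{"op": "drive_tool", "data": {"gripper": [1, 1, 1, 1, 1, 1, 1, 1, 1, 1], "translation": [[0, 0, -0.09], [0, 0, -0.09], [-0.06, -0.05, -0.05], [-0.06, -0.05, -0.05], [-0.06, -0.05, -0.05], [-0.06, -0.05, -0.05], [-0.06, -0.05, 0], [-0.06, -0.05, 0], [-0.06, -0.05, 0], [-0.06, -0.05, 0]], "yaw": [0, 0, 0, 0, 0, 0, 0, 0, 0, 0]}}

```text
clock: 1.9
tool_pos: [0.4049, 0.3091, 0.4013]
eef_rot: [0.211, 0.977, 0.0, 0.0]
contact_force: [-0.5, -1.2, 0.2]
width: 1.004
```

Call:
{"op": "drive_tool", "data": {"gripper": [1, 1, 1, 1, 1, 1, 1, 1, 1, 1], "translation": [[-0.06, -0.05, 0], [-0.06, -0.05, 0], [-0.06, -0.05, 0], [-0.06, -0.05, 0], [-0.06, -0.05, 0], [-0.06, -0.05, 0], [-0.06, -0.05, 0], [-0.06, -0.05, 0], [-0.06, -0.05, 0], [0, 0, 0]], "yaw": [0, 0, 0, 0, 0, 0, 0, 0, 0, 0]}}

```text
clock: 2.9
tool_pos: [0.5584, -0.0122, 0.4011]
eef_rot: [0.216, 0.976, -0.002, 0.001]
contact_force: [0.3, -0.2, -0.1]
width: 0.997
```

Call:
{"op": "drive_tool", "data": {"gripper": [1, 1, 1, 1, 1], "translation": [[0, 0, 0], [0, 0, 0], [0, 0, 0], [0, 0, 0], [0, 0, 0]], "yaw": [-0.15, -0.15, -0.15, -0.15, 0]}}

```text
clock: 3.4
tool_pos: [0.5572, -0.0051, 0.4011]
eef_rot: [-0.024, 1.0, 0.0, 0.0]
contact_force: [1.3, -0.6, -1.2]
width: 1.0
```

```bash
cat >> h.py <<'E'
def wrist():
    from scipy.spatial.transform import Rotation as Ro
    st=telemetry.get_state(); s=snapshot("wrist")
    T=np.eye(4);T[:3,:3]=Ro.from_quat(st["eef_rot"]).as_matrix();T[:3,3]=st["tool_pos"]
    M=np.linalg.inv(T@np.array(s["tool_from_camera"])); s["R"]=M[:3,:3]; s["t"]=M[:3,3]
    return s
E
python3 - <<'E'
from h import *
s=wrist(); cv2.imwrite("pics/w1.png",s["pixels"])
st=telemetry.get_state(); print(st["clock"],st["tool_pos"],st["joint_pos"].round(2)); towards([.56,-.05,.4],92.7)
P,uv=near(s); bgr=s["pixels"][uv[:,1],uv[:,0]].astype(float)
inx=(P[:,0]>.42)&(P[:,0]<.8)&(abs(P[:,1])<.25)
for nm,m in dict(fence=(P[:,2]>.061)&(P[:,2]<.070)&(P[:,0]>.6),bar=(P[:,2]>.036)&(P[:,2]<.046)&(P[:,0]>.57)&(P[:,0]<.655)&(P[:,1]<.1),jaw=(P[:,2]>.052)&(P[:,2]<.065)&(P[:,0]<.56)&(abs(P[:,1])<.1),plate=(P[:,2]>.016)&(P[:,2]<.024),stop=(P[:,2]>.074)&(P[:,2]<.083)).items():
    m=m&inx; print(nm,m.sum(),rect(P[m]) if m.sum()>5 else 0, np.median(P[m,2]) if m.any() else 0)
E
```

```text
3.45 [ 0.55724098 -0.00529132  0.40104118] [-0.35  0.24  0.35  1.54 -0.08  1.38  1.62]
shift [-0.0016 -0.0896  0.0021] tool y angle 92.49 yaw -0.0047
fence 4500 (array([663.2,  24.4]), array([ 66.3, 299.4]), 3.46) 0.06451423622929925
bar 2355 (array([609.1, -46.5]), array([ 30.5, 139.7]), 5.02) 0.041551262918356605
jaw 1663 (array([512.8,   3. ]), array([26.7, 89.2]), 2.66) 0.06024139599287734
plate 54589 (array([624.4,   7.7]), array([366.7, 441.4]), 2.62) 0.01968170394199293
stop 649 (array([657.5, 117.6]), array([65.6, 22.3]), 1.77) 0.07838862985114421
```

View pics/w1.png

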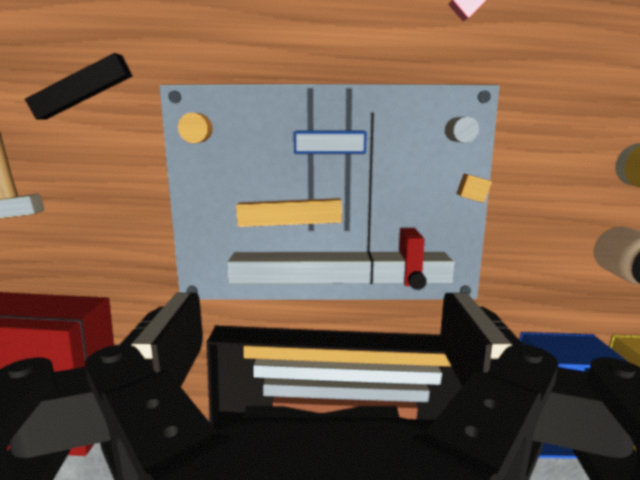

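Wrist view: bar (289,213), jaw (330,142), fence (340,268) and stop (412,255). The gap between jaw and bar is free. Next I'll fit the fence face and the stop face.

```bash
cat >> h.py <<'E'
def fit(s,verbose=True):
    P,uv=near(s)
    m=(P[:,2]>.061)&(P[:,2]<.068)&(P[:,0]>.6)&(P[:,0]<.78)
    F=P[m&(P[:,1]<.09)&(P[:,1]>-.105)]
    e=[]
    for y in np.arange(-.10,.085,.005):
        q=F[(F[:,1]>=y)&(F[:,1]<y+.005),0]
        if len(q)>10: e.append([y+.0025,np.percentile(q,3)])
    e=np.array(e); k=np.polyfit(e[:,0],e[:,1],1)
    yaw=-np.arctan(k[0])           # vice yaw (x axis angle)
    return P,uv,k,yaw
def vframe(P,o,yaw):
    c,s_=np.cos(yaw),np.sin(yaw); d=P[:,:2]-o
    return np.c_[d@[c,s_],d@[-s_,c],P[:,2]]
E
python3 - <<'E'
from h import *
s=wrist(); P,uv,k,yaw=fit(s); print(k,np.degrees(yaw))
for yw in (yaw,np.radians(2.65)):
    o=np.array([k[1],0]); V=vframe(P,o,yw)   # origin on fence face
    r=lambda m:(m.sum(),np.percentile(V[m],[2,98],axis=0)[:,:2].round(4).tolist())
    print("fence",r((V[:,2]>.061)&(V[:,2]<.068)&(V[:,0]>-.02)&(V[:,0]<.1)&(V[:,1]<.08)))
    print("stop",r((V[:,2]>.074)&(V[:,2]<.083)&(abs(V[:,0])<.08)&(abs(V[:,1]-.11)<.05)))
    b=(V[:,2]>.036)&(V[:,2]<.046)&(V[:,0]>-.11)&(V[:,0]<-.01)&(V[:,1]<.09); print("bar",r(b),rect(V[b]))
    b=(V[:,2]>.055)&(V[:,2]<.064)&(V[:,0]<-.11)&(V[:,0]>-.2)&(abs(V[:,1])<.09); print("jaw",r(b),rect(V[b]))
E
```

```text
[-0.04853714  0.66670635] 2.7787922477661025
fence (np.int64(3641), [[-0.0002, -0.411], [0.0763, 0.0753]])
stop (np.int64(658), [[-0.0359, 0.1071], [0.0259, 0.1282]])
bar (np.int64(2355), [[-0.0756, -0.1103], [-0.0449, 0.0239]]) (array([-60. , -43.4]), array([ 30.5, 139.9]), 2.28)
jaw (np.int64(1660), [[-0.1669, -0.0326], [-0.1403, 0.0531]]) (array([-153.5,   10.4]), array([89.1, 26.7]), 89.68)
fence (np.int64(3639), [[-0.0002, -0.4108], [0.077, 0.0753]])
stop (np.int64(658), [[-0.0361, 0.1071], [0.0257, 0.1282]])
bar (np.int64(2355), [[-0.0756, -0.1104], [-0.0447, 0.0237]]) (array([-59.9, -43.6]), array([ 30.5, 139.9]), 2.41)
jaw (np.int64(1660), [[-0.1669, -0.0329], [-0.1404, 0.0527]]) (array([-153.6,   10. ]), array([89.1, 26.7]), 89.81)
```

Call:
{"op": "drive_tool", "data": {"gripper": [0.6, 0.6, 0.6, 0.6, 0.6, 0.6, 0.6, 0.6, 0.6, 0.6], "translation": [[-0.007, -0.045, 0], [0, -0.042, 0], [0, 0, 0.09], [0, 0, 0.09], [0, 0, 0.09], [0, 0, 0.09], [0, 0, 0.09], [0, 0, 0.09], [0, 0, 0.04], [0, 0, 0]], "yaw": [-0.005, 0, 0, 0, 0, 0, 0, 0, 0, 0]}}

```text
clock: 4.5
tool_pos: [0.5604, -0.0486, 0.108]
eef_rot: [-0.024, 1.0, -0.0, -0.003]
contact_force: [-0.7, -0.9, -0.2]
width: 0.599
```

Run:
```python
from h import *
print(telemetry.get_state()["width"]); towards([.5629,-.0485,.023],92.72)
s=wrist(); cv2.imwrite("pics/w2.png",s["pixels"])
```

```text
0.5989985687096162
shift [-0.0061 -0.      0.17  ] tool y angle 92.72 yaw 0.0
```

View pics/w2.png

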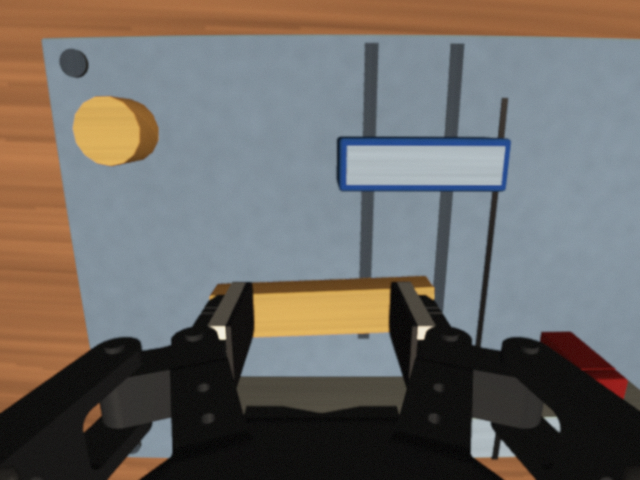

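Jaw (425,165), bar (325,308), fingers level and in line with the bar. I'll go down into the gap.

Call:
{"op": "drive_tool", "data": {"gripper": [0.6, 0.6, 0.6, 0.6], "translation": [[-0.002, 0, 0.06], [0, 0, 0.06], [0, 0, 0.05], [0, 0, 0]], "yaw": [0, 0, 0, 0]}}

```text
clock: 4.95
tool_pos: [0.5632, -0.0487, 0.0252]
eef_rot: [-0.024, 1.0, 0.0, -0.001]
contact_force: [-0.7, -0.9, 0.5]
width: 0.6
```

Call:
{"op": "drive_tool", "data": {"gripper": [0.6, 0.6, 0.6, 0.6, 0.6, 0.6, 0.6, 0.6], "translation": [[-0.01, 0, 0], [-0.01, 0, 0], [-0.01, 0, 0], [-0.01, 0, 0], [-0.01, 0, 0], [-0.01, 0, 0], [-0.01, 0, 0], [-0.01, 0, 0]], "yaw": [0, 0, 0, 0, 0, 0, 0, 0]}}

```text
clock: 5.75
tool_pos: [0.6043, -0.047, 0.0259]
eef_rot: [-0.025, 1.0, -0.0, -0.0]
contact_force: [0.1, 0.3, -0.8]
width: 0.599
```

Run:
```python
from h import *
print(telemetry.get_state()["contact_force"]); towards([.6267,-.0455,.023],92.72)
```

```text
[ 0.14187882  0.31954808 -0.75138879]
shift [-0.0449  0.0008  0.0059] tool y angle 92.83 yaw 0.0024
```

```bash
cat >> h.py <<'E'
def bar(cam="scene"):
    s=snapshot(cam) if cam!="wrist" else wrist()
    P,uv=near(s); bgr=s["pixels"][uv[:,1],uv[:,0]].astype(float)
    o=np.array([.6667,0]); V=vframe(P,o,np.radians(2.72))
    m=(V[:,2]>.03)&(V[:,2]<.047)&(V[:,0]>-.13)&(V[:,0]<.01)&(abs(V[:,1])<.14)&(bgr[:,2]-bgr[:,0]>50)&(bgr[:,1]-bgr[:,0]>25)
    print(cam,"bar",m.sum(),rect(V[m]) if m.sum()>4 else 0)
    return s
E
python3 - <<'E'
from h import *
s=bar(); cv2.imwrite("pics/s3.png",cv2.resize(s["pixels"][195:375,190:430],(800,600),interpolation=cv2.INTER_CUBIC))
s=bar("wrist")
s=bar("side")
E
```

```text
scene bar 690 (array([-57.4, -42.3]), array([ 32.9, 139.4]), 2.26)
wrist bar 20982 (array([-59.7, -44.1]), array([ 30.7, 140.1]), 2.13)
side bar 457 (array([-64.6, -43.9]), array([ 40.4, 143.7]), 5.22)
```

View pics/s3.png

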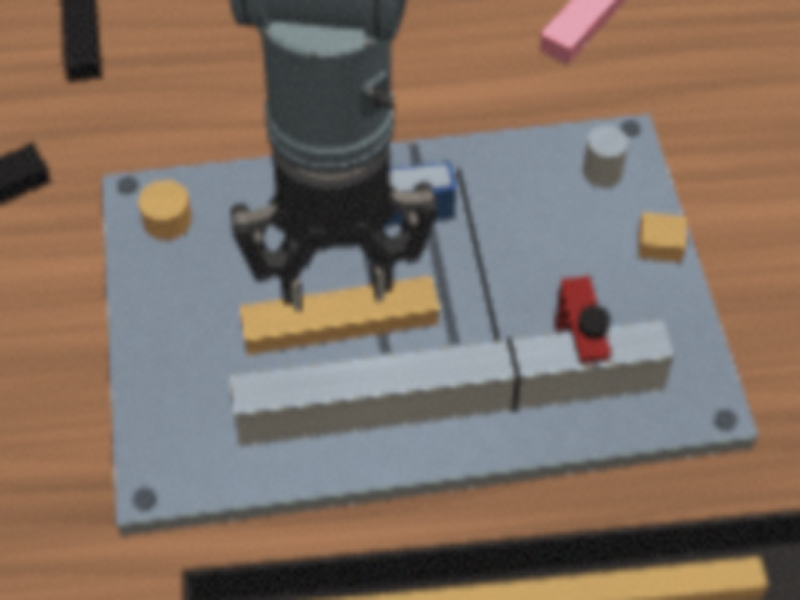

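Run:
```python
from h import *
from scipy.spatial.transform import Rotation as Ro
st=telemetry.get_state(); T=Ro.from_quat(st["eef_rot"]).as_matrix()
for c in ("wrist","scene"):
    s=wrist() if c=="wrist" else snapshot(c); P,uv=near(s); Q=(P-st["tool_pos"])@T*1000 # tool frame mm
    m=(abs(Q[:,0])<25)&(abs(Q[:,1])>15)&(abs(Q[:,1])<60)&(Q[:,2]>-60)&(Q[:,2]<0)
    b=s["pixels"][uv[:,1],uv[:,0]].astype(int); m&=(b.max(1)<90)|((b.max(1)-b.min(1))<25)
    print(c,m.sum())
    for sg in (1,-1):
        q=Q[m&(Q[:,1]*sg>0)]
        h,_=np.histogram(q[:,2],np.arange(-60,5,4)); print(sg,h, "x",np.percentile(q[:,0],[2,98]) if len(q) else 0,q[:,2].max() if len(q) else 0)
```

```text
wrist 5248
1 [402 357 384 342 341 295 253 198  58   0   0   0   0   0   0   0] x [-11.0298277   10.48901008] -24.74856586231505
-1 [398 375 375 337 321 296 263 188  65   0   0   0   0   0   0   0] x [-10.93378597  10.49410825] -24.996705897164304
scene 75
1 [5 6 6 7 5 5 4 1 1 0 0 0 0 0 0 0] x [-13.40085897   6.46697366] -25.43432008160132
-1 [2 5 7 5 5 5 6 0 0 0 0 0 0 0 0 0] x [-12.54519347  -3.50211497] -32.66084067879445
```

The fingertips sit about 25 mm behind the nominal TCP at this opening, so they passed over the bar (force ~0, bar unmoved). I'll back off, then measure the tips shut.

Call:
{"op": "drive_tool", "data": {"gripper": [0.6, 0.6, 0, 0, 0, 0, 0, 0, 0, 0], "translation": [[0.04, 0, -0.04], [0.042, 0, 0], [0, 0, 0], [0, 0, 0], [0, 0, 0], [0, 0, 0], [0, 0, 0], [0, 0, 0], [0, 0, 0], [0, 0, 0]], "yaw": [0, 0, 0, 0, 0, 0, 0, 0, 0, 0]}}

```text
clock: 7.0
tool_pos: [0.563, -0.0491, 0.046]
eef_rot: [-0.025, 1.0, -0.0, -0.0]
contact_force: [-0.5, 0.4, -0.4]
width: -0.001
```

```bash
cat >> h.py <<'E'
def tips():
    from scipy.spatial.transform import Rotation as Ro
    st=telemetry.get_state(); T=Ro.from_quat(st["eef_rot"]).as_matrix()
    print("tcp",st["tool_pos"].round(4),"width",round(st["width"],3),"F",st["contact_force"].round(1))
    s=wrist(); P,uv=near(s); Q=(P-st["tool_pos"])@T*1000
    m=(abs(Q[:,0])<25)&(abs(Q[:,1])<60)&(Q[:,2]>-60)&(Q[:,2]<8)
    b=s["pixels"][uv[:,1],uv[:,0]].astype(int); m&=(b.max(1)<90)|((b.max(1)-b.min(1))<25)
    q=Q[m]
    for z in range(-60,8,4):
        r=q[(q[:,2]>=z)&(q[:,2]<z+4)]
        if len(r)>5: print(z,len(r),"x",np.percentile(r[:,0],[2,98]).round(1),"y",np.percentile(r[:,1],[2,98]).round(1))
    return s
E
python3 -c "
from h import *
s=tips(); cv2.imwrite('pics/w4.png',s['pixels'])"
```

```text
tcp [ 0.563  -0.0491  0.046 ] width -0.001 F [-0.5  0.4 -0.4]
-60 869 x [-11.   10.9] y [-7.7  5.9]
-56 264 x [ 9.3 10.4] y [-7.2  5.4]
-52 368 x [ 5.5 10.4] y [-13.9  12.2]
-48 458 x [ 5.4 10.4] y [-13.9  12.1]
-44 425 x [ 5.4 10.4] y [-14.   12.3]
-40 382 x [ 5.3 10.4] y [-13.9  12. ]
-36 365 x [ 5.5 10.4] y [-13.9  12.3]
-32 316 x [ 5.5 10.4] y [-13.7  11.7]
-28 187 x [ 5.5 10.4] y [-12.  10.]
```

View pics/w4.png

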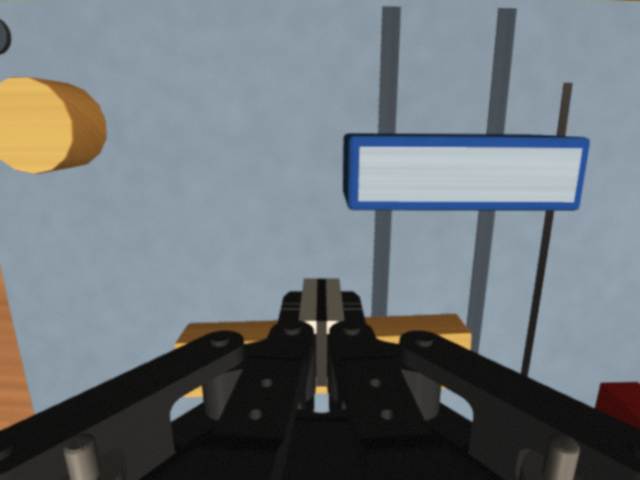

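Run:
```python
from h import *
from scipy.spatial.transform import Rotation as Ro
st=telemetry.get_state(); T=Ro.from_quat(st["eef_rot"]).as_matrix()
s=wrist(); P,uv=near(s); Q=(P-st["tool_pos"])@T*1000
for r in range(270,330,6):
    for c in (312,335):
        i=np.nonzero((uv[:,0]==c)&(uv[:,1]==r))[0]
        print(r,c,s["pixels"][r,c],Q[i].round(1))
```

```text
270 312 [169 157 142] [[-5.4 -5.6 26. ]]
270 335 [165 153 138] [[-5.7  5.9 26.7]]
276 312 [164 153 138] [[-8.4 -5.6 25.6]]
276 335 [165 154 138] [[-8.6  5.9 26.1]]
282 312 [69 79 84] [[ 10.3  -4.3 -28.6]]
282 335 [70 80 85] [[ 10.    4.  -27.9]]
288 312 [68 78 84] [[  9.4  -4.2 -31.8]]
288 335 [68 78 83] [[ 10.1   3.8 -33.5]]
294 312 [70 80 86] [[ 10.3  -4.  -39.2]]
294 335 [69 80 85] [[  9.9   3.6 -38.3]]
300 312 [68 79 84] [[ 10.1  -3.9 -43.3]]
300 335 [67 76 82] [[ 10.2   3.5 -43.6]]
306 312 [68 77 81] [[  9.7  -3.9 -46.9]]
306 335 [67 78 83] [[ 10.3   3.3 -48.3]]
312 312 [67 76 82] [[  9.6  -3.8 -51.1]]
312 335 [68 77 83] [[  9.8   3.2 -51.4]]
318 312 [70 79 86] [[ 10.8  -3.6 -57.3]]
318 335 [69 79 85] [[  9.9   3.1 -55.5]]
324 312 [218 235 241] [[  9.   -3.6 -57.5]]
324 335 [55 63 67] [[ 10.9   2.9 -61. ]]
```

Call:
{"op": "drive_tool", "data": {"gripper": [0.6, 0.6, 0.6, 0.6, 0.6, 0.6], "translation": [[-0.01, 0, 0.02], [0, 0, 0.02], [0, 0, 0.004], [0, 0, 0.004], [0, 0, 0.004], [0, 0, 0]], "yaw": [0, 0, 0, 0, 0, 0]}}

```text
clock: 7.7
tool_pos: [0.5678, -0.0488, 0.0198]
eef_rot: [-0.025, 1.0, -0.0, -0.0]
contact_force: [0.5, -0.0, 0.1]
width: 0.6
```

```bash
python3 -c "
from h import *
print(env.tcp_to_grasp)
tips()"
```

```text
0.0187
tcp [ 0.5678 -0.0488  0.0198] width 0.6 F [ 0.5 -0.   0.1]
-60 774 x [-9.8 10.6] y [-32.4  30.5]
-56 713 x [-10.7  10.6] y [-37.3  35.9]
-52 800 x [-10.   10.7] y [-39.5  37.5]
-48 688 x [-10.2  10.6] y [-39.5  37.3]
-44 640 x [-11.   10.4] y [-39.3  37.4]
-40 624 x [-11.   10.3] y [-39.4  37.4]
-36 539 x [-10.9  10.3] y [-39.1  37. ]
-32 448 x [-10.6  10.3] y [-37.5  35.1]
-28 222 x [-10.9  10. ] y [-31.5  29.4]
-24 36 x [-9.7  7. ] y [-26.8  24.7]
-4 1981 x [-23.3  24.2] y [-55.   50.9]
0 1817 x [-22.5  24.5] y [-57.4  57.1]
```

Tips confirmed at about −24 mm. I'll lower the TCP to about 0.002, which puts the tips about 6 mm above the plate.

Call:
{"op": "drive_tool", "data": {"gripper": [0.6, 0.6, 0.6, 0.6, 0.6], "translation": [[0, 0, 0.01], [0, 0, 0.01], [0, 0, 0.008], [0, 0, 0.006], [0, 0, 0]], "yaw": [0, 0, 0, 0, 0]}}

```text
clock: 8.25
tool_pos: [0.5675, -0.0488, 0.0024]
eef_rot: [-0.025, 1.0, 0.0, -0.0]
contact_force: [-0.2, 0.1, -0.7]
width: 0.598
```

Call:
{"op": "drive_tool", "data": {"gripper": [0.6, 0.6, 0.6, 0.6, 0.6, 0.6, 0.6], "translation": [[-0.006, 0, 0], [-0.006, 0, 0], [-0.006, 0, 0], [-0.006, 0, 0], [-0.006, 0, 0], [-0.006, 0, 0], [-0.006, 0, 0]], "yaw": [0, 0, 0, 0, 0, 0, 0]}}

```text
clock: 8.95
tool_pos: [0.5866, -0.0476, 0.0025]
eef_rot: [-0.025, 1.0, 0.0, -0.002]
contact_force: [-6.5, 0.4, 4.4]
width: 0.599
```

```bash
python3 -c "
from h import *
bar('scene');bar('wrist')"
```

```text
scene bar 749 (array([-55.8, -42.6]), array([ 36.8, 139.2]), 0.13)
wrist bar 11891 (array([-55.2, -44.6]), array([137.5,  31.3]), 89.86)
```

Call:
{"op": "drive_tool", "data": {"gripper": [0.6, 0.6, 0.6, 0.6, 0.6, 0.6, 0.6, 0.6, 0.6], "translation": [[-0.008, 0, 0], [-0.008, 0, 0], [-0.008, 0, 0], [-0.008, 0, 0], [-0.008, 0, 0], [-0.008, 0, 0], [-0.008, 0, 0], [-0.008, 0, 0], [-0.006, 0, 0]], "yaw": [0, 0, 0, 0, 0, 0, 0, 0, 0]}}

```text
clock: 9.95
tool_pos: [0.6244, -0.046, 0.003]
eef_rot: [-0.025, 1.0, -0.0, 0.0]
contact_force: [-3.5, -0.6, -2.6]
width: 0.6
```

Call:
{"op": "drive_tool", "data": {"gripper": [0.6, 0.6, 0.6], "translation": [[-0.003, 0, 0], [-0.003, 0, 0], [0, 0, 0]], "yaw": [0, 0, 0]}}

```text
clock: 10.25
tool_pos: [0.6271, -0.0459, 0.0031]
eef_rot: [-0.025, 1.0, -0.0, 0.0]
contact_force: [-3.0, 0.0, -2.2]
width: 0.599
```

```bash
python3 -c "
from h import *
bar('scene');bar('wrist')"
```

```text
scene bar 311 (array([-23.7, -42.6]), array([ 20.2, 137.5]), 0.7)
wrist bar 12015 (array([-15.2, -44.6]), array([137.6,  32. ]), 89.86)
```

Call:
{"op": "drive_tool", "data": {"gripper": [0.6, 0.6, 0.6], "translation": [[-0.002, 0, 0], [-0.002, 0, 0], [0, 0, 0]], "yaw": [0, 0, 0]}}

```text
clock: 10.65
tool_pos: [0.6271, -0.0458, 0.003]
eef_rot: [-0.025, 1.0, 0.0, -0.002]
contact_force: [-8.1, -0.4, 4.9]
width: 0.6
```

Bar is seated on the fence (it stopped moving and the force rose). I'll back off, rise, shut and go to the tail side.

Call:
{"op": "drive_tool", "data": {"gripper": [0.6, 0.6, 0.6, 0.6, 0, 0, 0, 0, 0, 0], "translation": [[0.02, 0, 0], [0.03, 0, 0], [0, 0, -0.09], [0, 0, -0.09], [0, -0.09, -0.03], [0, -0.09, 0], [0, 0, 0], [0, 0, 0], [0, 0, 0], [0, 0, 0]], "yaw": [0, 0, 0, 0, 0, 0, 0, 0, 0, 0]}}

```text
clock: 11.65
tool_pos: [0.6087, -0.135, 0.1078]
eef_rot: [-0.026, 1.0, 0.0, 0.0]
contact_force: [0.8, -0.3, 0.6]
width: -0.003
```

```bash
python3 -c "
from h import *
towards([.6555,-.1437,.002],92.72)
s=bar('scene');bar('wrist')"
```

```text
shift [-0.0924 -0.0223  0.2117] tool y angle 92.96 yaw 0.0054
scene bar 307 (array([-21. , -42.4]), array([ 18. , 137.9]), 0.02)
wrist bar 10301 (array([-15.2, -40.7]), array([147.3,  32. ]), 89.66)
```

Call:
{"op": "drive_tool", "data": {"gripper": [0, 0, 0, 0, 0, 0, 0], "translation": [[-0.05, -0.024, 0], [-0.042, 0, 0], [0, 0, 0.08], [0, 0, 0.08], [0, 0, 0.03], [0, 0, 0.022], [0, 0, 0]], "yaw": [0.005, 0, 0, 0, 0, 0, 0]}}

```text
clock: 12.45
tool_pos: [0.6552, -0.1466, 0.002]
eef_rot: [-0.023, 1.0, -0.0, 0.0]
contact_force: [0.3, -0.0, 0.0]
width: -0.002
```

```bash
python3 -c "
from h import *
towards([.6555,-.1437,.002],92.72)
s=bar('scene');s=bar('wrist');cv2.imwrite('pics/w5.png',s['pixels'])"
```

```text
shift [-0.0008  0.0057 -0.    ] tool y angle 92.62 yaw -0.0021
scene bar 304 (array([-21.4, -42.5]), array([ 18.5, 137.7]), 0.52)
wrist bar 18556 (array([-14.8, -72.9]), array([84.8, 31.6]), 89.5)
```

View pics/w5.png

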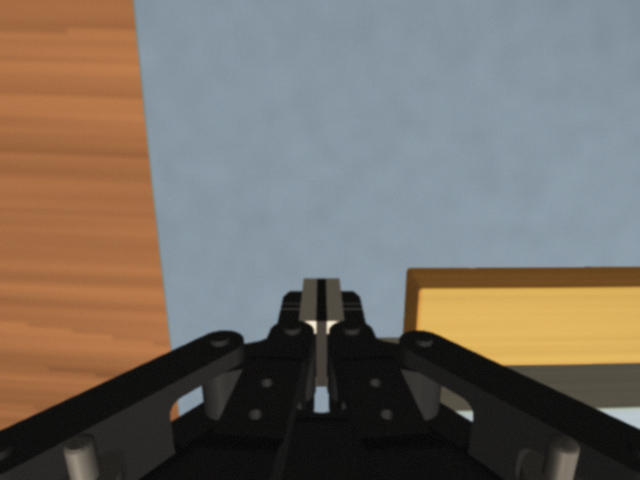

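Finger (322,285) stands clear beyond the bar's tail (410,320), in line with it. Push left.

Call:
{"op": "drive_tool", "data": {"gripper": [0, 0, 0, 0, 0, 0, 0, 0, 0, 0], "translation": [[0, 0.01, 0], [0, 0.01, 0], [0, 0.01, 0], [0, 0.01, 0], [0, 0.01, 0], [0, 0.01, 0], [0, 0.01, 0], [0, 0.01, 0], [0, 0.01, 0], [0, 0.01, 0]], "yaw": [-0.002, 0, 0, 0, 0, 0, 0, 0, 0, 0]}}

```text
clock: 13.55
tool_pos: [0.6528, -0.0987, 0.0025]
eef_rot: [-0.023, 1.0, -0.001, 0.001]
contact_force: [0.2, -5.6, 2.2]
width: -0.0
```

```bash
python3 -c "
from h import *
s=bar('scene');s=bar('wrist');towards([.6605,-.0457,.002],92.72)"
```

```text
scene bar 289 (array([-21.8, -13.1]), array([ 17.3, 136.8]), 0.12)
wrist bar 21099 (array([-15. , -32.4]), array([103.4,  31.7]), 89.87)
shift [-0.02    0.1022  0.0008] tool y angle 92.69 yaw -0.0006
```

Call:
{"op": "drive_tool", "data": {"gripper": [0, 0, 0, 0, 0, 0, 0, 0, 0], "translation": [[0, 0.01, 0], [0, 0.01, 0], [0, 0.01, 0], [0, 0.01, 0], [0, 0.01, 0], [0, 0.01, 0], [0, 0.01, 0], [0, 0.01, 0], [0, 0.006, 0]], "yaw": [0, 0, 0, 0, 0, 0, 0, 0, 0]}}

```text
clock: 14.55
tool_pos: [0.6509, -0.0552, 0.0024]
eef_rot: [-0.023, 1.0, -0.001, 0.0]
contact_force: [0.7, -5.8, 2.4]
width: -0.0
```

Call:
{"op": "drive_tool", "data": {"gripper": [0, 0, 0, 0], "translation": [[0, 0.004, 0], [0, 0.004, 0], [0, 0.002, 0], [0, 0, 0]], "yaw": [0, 0, 0, 0]}}

```text
clock: 14.95
tool_pos: [0.6506, -0.0503, 0.0024]
eef_rot: [-0.023, 1.0, -0.001, 0.0]
contact_force: [0.7, -5.2, 3.2]
width: 0.003
```

```bash
python3 -c "
from h import *
s=bar('scene');s=bar('wrist')"
```

```text
scene bar 277 (array([-21. ,  35.9]), array([ 16.4, 137. ]), 0.7)
wrist bar 21113 (array([-14.8,  14.4]), array([ 31.8, 103. ]), 0.05)
```

Call:
{"op": "drive_tool", "data": {"gripper": [0, 0, 0, 0], "translation": [[0, 0.002, 0], [0, 0.002, 0], [0, 0.002, 0], [0, 0, 0]], "yaw": [0, 0, 0, 0]}}

```text
clock: 15.45
tool_pos: [0.6504, -0.0475, 0.0024]
eef_rot: [-0.023, 1.0, -0.001, 0.0]
contact_force: [-0.3, -5.5, 2.7]
width: 0.003
```

Call:
{"op": "drive_tool", "data": {"gripper": [0, 0, 0], "translation": [[0, 0.002, 0], [0, 0.001, 0], [0, 0, 0]], "yaw": [0, 0, 0]}}

```text
clock: 15.75
tool_pos: [0.6504, -0.0461, 0.0024]
eef_rot: [-0.023, 1.0, -0.001, 0.0]
contact_force: [-0.5, -5.6, 3.7]
width: -0.002
```

Call:
{"op": "drive_tool", "data": {"gripper": [0, 0, 0], "translation": [[0, 0.002, 0], [0, 0.001, 0], [0, 0, 0]], "yaw": [0, 0, 0]}}

```text
clock: 16.05
tool_pos: [0.6504, -0.0457, 0.0025]
eef_rot: [-0.023, 1.0, -0.002, 0.001]
contact_force: [0.6, -7.9, 2.8]
width: 0.002
```

Call:
{"op": "drive_tool", "data": {"gripper": [0, 0, 0], "translation": [[0, 0.002, 0], [0, 0.001, 0], [0, 0, 0]], "yaw": [0, 0, 0]}}

```text
clock: 16.35
tool_pos: [0.6504, -0.0457, 0.0025]
eef_rot: [-0.022, 1.0, -0.002, 0.001]
contact_force: [1.7, -10.0, 2.4]
width: 0.001
```

Call:
{"op": "drive_tool", "data": {"gripper": [0, 0, 0, 0, 0, 0, 0, 0, 0, 0], "translation": [[0, -0.02, 0], [0, -0.02, 0], [0, 0, -0.08], [0, 0, -0.08], [0, 0, -0.08], [0.09, 0.02, 0], [0.09, 0.02, 0], [0.09, 0.02, 0], [0.08, 0.05, 0], [0, 0, 0]], "yaw": [0, 0, 0, 0, 0, 0, 0, 0, 0, 0]}}

```text
clock: 17.35
tool_pos: [0.4661, -0.0116, 0.1208]
eef_rot: [-0.025, 1.0, 0.002, -0.004]
contact_force: [0.2, 0.2, 0.3]
width: -0.001
```

```bash
cat >> h.py <<'E'
def check():
    s=bar("wrist"); P,uv,k,yaw=fit(s); print("fence",k.round(4),np.degrees(yaw).round(2))
    V=vframe(P,np.array([.6667,0]),np.radians(2.72))
    r=lambda m:(m.sum(),np.percentile(V[m],[2,98],axis=0)[:,:2].round(4).tolist()) if m.sum() else 0
    print("stop",r((V[:,2]>.074)&(V[:,2]<.083)&(abs(V[:,0])<.08)&(abs(V[:,1]-.11)<.05)))
    b=(V[:,2]>.055)&(V[:,2]<.062)&(V[:,0]<-.025)&(V[:,0]>-.2)&(abs(V[:,1])<.075); print("jaw",r(b))
    return s
E
python3 -c "
from h import *
towards([.4724,.0008,.01],92.72)
check(); bar('scene')"
```

```text
shift [-0.0157  0.0234  0.2215] tool y angle 92.87 yaw 0.0034
wrist bar 0 0Traceback (most recent call last):
  File "<string>", line 4, in <module>
    check(); bar('scene')
    ~~~~~^^
  File "h.py", line 61, in check
    s=bar("wrist"); P,uv,k,yaw=fit(s); print("fence",k.round(4),np.degrees(yaw).round(2))
                               ~~~^^^
  File "h.py", line 35, in fit
    e=np.array(e); k=np.polyfit(e[:,0],e[:,1],1)
                                ~^^^^^
IndexError: too many indices for array: array is 1-dimensional, but 2 were indexed
```

Call:
{"op": "drive_tool", "data": {"gripper": [0, 0, 0, 0, 0, 0, 0, 0], "translation": [[-0.03, 0, -0.08], [-0.03, 0, -0.08], [-0.03, 0.01, -0.08], [-0.03, 0.01, -0.08], [-0.03, 0.01, -0.08], [-0.03, 0.01, -0.08], [0, 0, 0], [0, 0, 0]], "yaw": [0.003, 0, 0, 0, 0, 0, 0, 0]}}

```text
clock: 18.2
tool_pos: [0.5637, 0.0094, 0.3626]
eef_rot: [-0.022, 1.0, 0.0, 0.001]
contact_force: [0.3, -0.8, -0.8]
width: 0.0
```

```bash
python3 -c "
from h import *
towards([.4724,.0008,.01],92.72)
s=check(); bar('scene');cv2.imwrite('pics/w6.png',cv2.resize(s['pixels'][60:330,120:520],(800,540)))"
```

```text
shift [ 0.1845 -0.0091  0.7048] tool y angle 92.58 yaw -0.0032
wrist bar 2868 (array([-15.2,  37.5]), array([ 31.5, 142.5]), 0.12)
fence [-0.0491  0.6667] 2.81
stop (np.int64(766), [[-0.0358, 0.1071], [0.0255, 0.1283]])
jaw (np.int64(2002), [[-0.1674, -0.0328], [-0.1398, 0.0529]])
scene bar 306 (array([-21.4,  39.5]), array([ 17.4, 139.4]), 1.04)
```

View pics/w6.png

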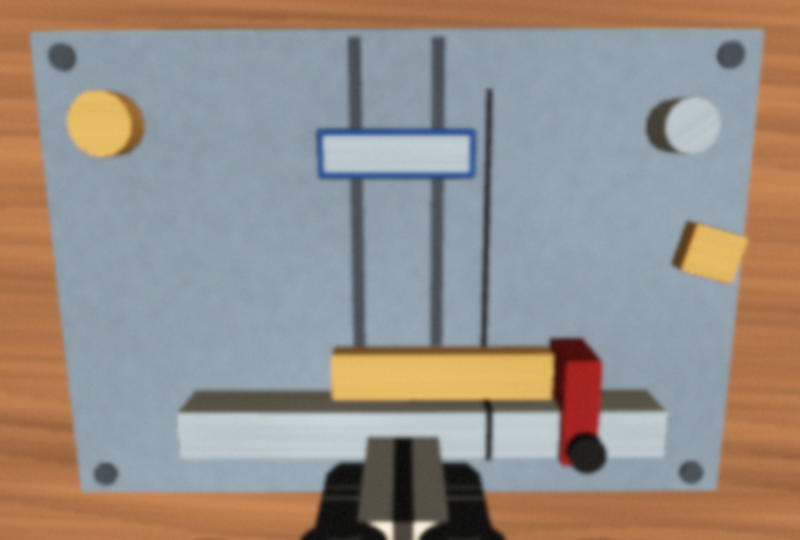

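Bar (440,375) is flush on the fence and butted to the stop (575,375), and the stop hasn't moved. Next, the jaw from behind.

Call:
{"op": "drive_tool", "data": {"gripper": [0, 0, 0, 0, 0, 0, 0, 0, 0, 0], "translation": [[0.06, -0.009, 0.05], [0.06, 0, 0.06], [0.064, 0, 0.06], [0, 0, 0.09], [0, 0, 0.09], [0, 0, 0.09], [0, 0, 0.09], [0, 0, 0.09], [0, 0, 0.06], [0, 0, 0]], "yaw": [-0.003, 0, 0, 0, 0, 0, 0, 0, 0, 0]}}

```text
clock: 19.3
tool_pos: [0.4661, 0.0001, 0.0182]
eef_rot: [-0.023, 1.0, -0.0, -0.005]
contact_force: [-0.0, -0.7, -0.3]
width: 0.002
```

```bash
python3 -c "
from h import *
towards([.4724,.0008,.01],92.72); tips()"
```

```text
shift [-0.0127  0.0009  0.0162] tool y angle 92.67 yaw -0.0012
tcp [4.661e-01 1.000e-04 1.820e-02] width 0.002 F [-0.  -0.7 -0.3]
-60 882 x [-11.6  10.9] y [-8.   5.7]
-56 275 x [ 9.3 10.4] y [-7.2  5.5]
-52 357 x [ 5.6 10.4] y [-13.8  12.2]
-48 473 x [ 5.5 10.4] y [-14.   12.2]
-44 424 x [ 5.4 10.3] y [-14.   12.2]
-40 395 x [ 5.3 10.3] y [-14.   12.2]
-36 341 x [ 5.5 10.4] y [-13.9  12.2]
-32 310 x [ 5.5 10.4] y [-13.4  11.5]
-28 196 x [ 5.6 10.3] y [-12.   10.3]
-4 5427 x [-23.8  24.3] y [-47.6  57.1]
0 856 x [22.8 24.8] y [-57.4  57.6]
4 583 x [24.2 24.8] y [-57.4  57.5]
```

Call:
{"op": "drive_tool", "data": {"gripper": [0, 0, 0, 0, 0, 0, 0, 0, 0, 0], "translation": [[0, 0, 0.01], [0, 0, 0.01], [-0.012, 0, 0], [-0.012, 0, 0], [-0.012, 0, 0], [-0.012, 0, 0], [-0.012, 0, 0], [-0.012, 0, 0], [-0.012, 0, 0], [-0.012, 0, 0]], "yaw": [0, 0, 0, 0, 0, 0, 0, 0, 0, 0]}}

```text
clock: 20.35
tool_pos: [0.5191, 0.0031, 0.0119]
eef_rot: [-0.024, 1.0, 0.0, -0.0]
contact_force: [-4.3, 0.4, 2.2]
width: -0.002
```

Call:
{"op": "drive_tool", "data": {"gripper": [0, 0, 0, 0, 0, 0, 0, 0, 0, 0], "translation": [[-0.012, 0, 0], [-0.012, 0, 0], [-0.012, 0, 0], [-0.012, 0, 0], [-0.012, 0, 0], [-0.012, 0, 0], [-0.012, 0, 0], [-0.012, 0, 0], [-0.012, 0, 0], [0, 0, 0]], "yaw": [0, 0, 0, 0, 0, 0, 0, 0, 0, 0]}}

```text
clock: 21.35
tool_pos: [0.5745, 0.0054, 0.0122]
eef_rot: [-0.024, 1.0, -0.0, 0.001]
contact_force: [-0.4, -0.2, 0.5]
width: -0.001
```

```bash
python3 -c "
from h import *
towards([.5977,.0068,.008],92.72)
s=wrist();P,_=near(s);V=vframe(P,np.array([.6667,0]),np.radians(2.72));b=(V[:,2]>.055)&(V[:,2]<.062)&(V[:,0]<-.025)&(V[:,0]>-.2)&(abs(V[:,1])<.075);print(np.percentile(V[b],[2,98],axis=0))"
```

```text
shift [-0.0465  0.0006  0.0085] tool y angle 92.7 yaw -0.0005
[[-0.10228185 -0.03403692  0.0552833 ]
 [-0.06370311  0.05321119  0.06163661]]
```

Call:
{"op": "drive_tool", "data": {"gripper": [0, 0, 0, 0, 0, 0, 0], "translation": [[-0.009, 0, 0], [-0.009, 0, 0], [-0.009, 0, 0], [-0.009, 0, 0], [-0.003, 0, 0], [-0.002, 0, 0], [0, 0, 0]], "yaw": [0, 0, 0, 0, 0, 0, 0]}}

```text
clock: 22.1
tool_pos: [0.5935, 0.0062, 0.012]
eef_rot: [-0.023, 1.0, -0.0, 0.0]
contact_force: [-1.8, -1.8, -0.3]
width: -0.0
```

Call:
{"op": "drive_tool", "data": {"gripper": [0, 0, 0], "translation": [[-0.002, 0, 0], [-0.002, 0, 0], [0, 0, 0]], "yaw": [0, 0, 0]}}

```text
clock: 22.4
tool_pos: [0.5952, 0.0064, 0.0119]
eef_rot: [-0.023, 1.0, -0.0, -0.0]
contact_force: [-2.6, -1.6, 0.4]
width: -0.001
```

Call:
{"op": "drive_tool", "data": {"gripper": [0, 0, 0], "translation": [[-0.002, 0, 0], [0, 0, 0], [0, 0, 0]], "yaw": [0, 0, 0]}}

```text
clock: 22.7
tool_pos: [0.5962, 0.0065, 0.0119]
eef_rot: [-0.024, 1.0, -0.0, 0.0]
contact_force: [-2.9, -2.6, -0.2]
width: -0.001
```

Call:
{"op": "drive_tool", "data": {"gripper": [0, 0, 0], "translation": [[-0.002, 0, 0], [-0.001, 0, 0], [0, 0, 0]], "yaw": [0, 0, 0]}}

```text
clock: 23.0
tool_pos: [0.5965, 0.0065, 0.0119]
eef_rot: [-0.023, 1.0, 0.0, -0.001]
contact_force: [-6.2, -1.6, 4.1]
width: 0.0
```

Call:
{"op": "drive_tool", "data": {"gripper": [0, 0, 0], "translation": [[-0.002, 0, 0], [-0.001, 0, 0], [0, 0, 0]], "yaw": [0, 0, 0]}}

```text
clock: 23.3
tool_pos: [0.5964, 0.0067, 0.0117]
eef_rot: [-0.023, 1.0, 0.0, -0.003]
contact_force: [-10.2, -1.5, 7.7]
width: -0.0
```

Call:
{"op": "drive_tool", "data": {"gripper": [0, 0, 0], "translation": [[-0.002, 0, 0], [-0.001, 0, 0], [0, 0, 0]], "yaw": [0, 0, 0]}}

```text
clock: 23.6
tool_pos: [0.5963, 0.0067, 0.0115]
eef_rot: [-0.023, 1.0, 0.0, -0.004]
contact_force: [-14.8, -1.4, 9.6]
width: -0.001
```

Jaw seated against the bar (stopped, force rising to about 15 N). I'll withdraw and check from above.

Call:
{"op": "drive_tool", "data": {"gripper": [0, 0, 0, 0, 0, 0, 0, 0, 0, 0], "translation": [[0.02, 0, 0], [0.03, 0, 0], [0.03, 0, 0], [0, 0, -0.08], [0, 0, -0.09], [0, 0, -0.09], [0, 0, -0.09], [0, 0, -0.09], [0, 0, -0.09], [-0.03, 0, -0.09]], "yaw": [0, 0, 0, 0, 0, 0, 0, 0, 0, 0]}}

```text
clock: 24.6
tool_pos: [0.5755, 0.0061, 0.3248]
eef_rot: [-0.024, 1.0, 0.001, 0.001]
contact_force: [1.6, 0.3, -0.7]
width: -0.002
```

Call:
{"op": "drive_tool", "data": {"gripper": [0, 0, 0], "translation": [[0, 0, -0.05], [0, 0, 0], [0, 0, 0]], "yaw": [0, 0, 0]}}

```text
clock: 24.9
tool_pos: [0.5763, 0.0062, 0.3475]
eef_rot: [-0.024, 1.0, 0.0, 0.001]
contact_force: [-0.8, 0.5, -0.5]
width: 0.001
```

```bash
python3 -c "
from h import *
s=check();cv2.imwrite('pics/w7.png',cv2.resize(s['pixels'][60:330,120:520],(800,540)))
for n in ['brass_round','steel_round','offcut']:
    d=silhouettes('wrist',n)
    if d: P,_=pts(s,d[0]['pixels']); print(n,round(d[0]['p'],2),np.median(P,0).round(3))"
```

```text
wrist bar 2542 (array([-14.7,  37.7]), array([ 31.6, 141.5]), 0.7)
fence [-0.1668  0.643 ] 9.47
stop (np.int64(838), [[-0.0357, 0.1072], [0.0261, 0.1285]])
jaw (np.int64(1839), [[-0.058, -0.0329], [-0.0308, 0.0533]])
brass_round 0.61 [ 0.503 -0.166  0.048]
steel_round 0.76 [0.49  0.164 0.059]
offcut 0.92 [0.563 0.194 0.041]
```

View pics/w7.png

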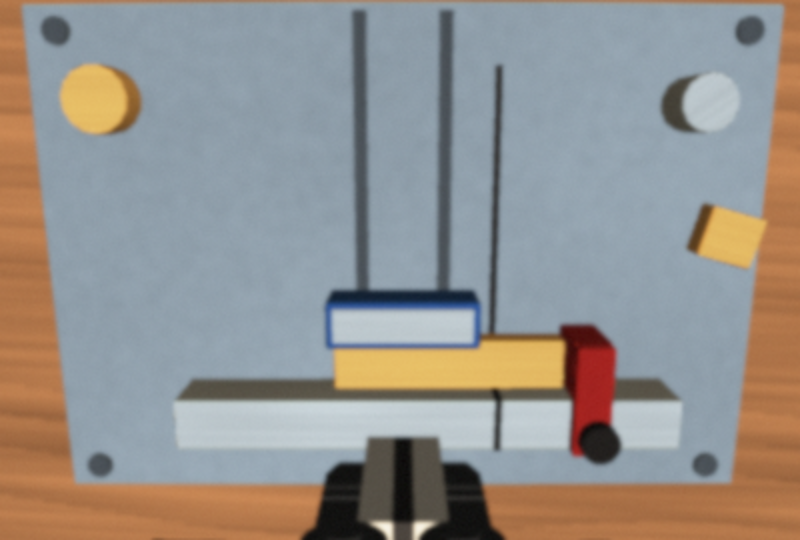

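The bar (450,363) is butted on the stop, the jaw (403,325) is on the bar, the stop and rounds are where they were, and the hand is high above. I'll hand it in.

```bash
python3 -c "
from h import *
print(job_done())"
```

```text
the job is handed in; nothing more can be done
None
```

I handed the job in at about 25 s. The bar was pushed flush to the fence with two spread fingers, then pushed from its tail along the fence until it met the red stop. The blue jaw was then pushed from behind until it rested against the bar. Nothing was gripped or lifted. The highest force in the readings after each move was about 18 N, during the jaw push.

**Last checks from above:**
- **Bar:** its centre is 15 mm from the fence face, so it is flush. Its left end is at about 107–108 mm, against the stop face at 107 mm.
- **Stop:** it has not moved (107.1 mm before, 107.2 mm after).
- **Jaw:** its front is about 30 mm from the fence, which is the bar's width. The push stopped there and the force rose.
- **Other things:** the rounds and the offcut look unmoved. I did not re-measure the things standing on the bench, but the hand did not go near them. The hand is clear at about 0.35 m.

**What disagreed:**
- **Fingertips:** they measured about 25 mm behind the stated tool point, so the first push passed over the bar without touching it. I corrected the height and repeated it.
- **Last angle readings:** the final fence fit gave 9.5° and the bar angle 0.7°. I put both down to the jaw: it is in the fence fit's data and partly hides the bar. Before the jaw was pushed, the wrist camera put the bar within about 0.1° of the fence, though the coarser scene camera, which saw only part of its top, read 1°.

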